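# Lock the tube rotator with its pin

### The arm

A 7-joint arm with a two-finger parallel gripper is mounted at the origin on the work surface. World frame = base frame: x ahead of the robot, y to its left, z up, the work surface at z = 0. Lengths are in m, angles in rad, forces in N, time in s.
With the tool pointing down it reaches from about 0.425 to 0.875 m from the base axis. Payload 8.4 kg.
Tool frame: the origin (TCP) lies at the very end of the fingers, on their centre line; the grasp point (between the pads) lies 19 mm behind it; z points along the fingers, y is the line along which they close (so a half turn about z gives the same grasp; the last joint's range is limited). The gripper opens to 85 mm and grips with 20 to 120 N. Pads are 22 mm wide; open, the fingers measure 114 mm over their backs; the gripper's body (76 mm by 85 mm) begins 54 mm behind the grasp point. The pads swing forward as they close: fully open they stand 13 mm farther back than shut.
Start: joints at [1.157, 0.333, 0.04, 1.465, -0.013, 1.343, -0.059], TCP at [0.201, -0.618, 0.231] pointing down, gripper open.
Joint ranges: [-2.58, 2.58], [-0.38, 2.09], [-1.3, 1.39], [0.25, 2.4], [-1.5, 4.64], [0.08, 2.09], [-2.65, 2.65]. Speed limits (rad/s): [2.22, 2.22, 2.79, 2.79, 3.14, 3.14, 3.14].

### API

Orientations are given as a unit quaternion [x, y, z, w].
In Python, from plant import robot gives the robot as it stands.
- The arm moves only by the tool servo_tool, never from a script. Its argument "steps" is a list that holds one entry, the list of rows, each a list of 7 numbers: the gripper command: -1 is shut, 1 is fully open, values between are in proportion, then the shift along the tool's x, y, z in units of 25 mm (1.0 is 25 mm), then the turn, a rotation vector about the tool's x, y, z in units of 5 degrees (1.0 is 5 degrees). In form: [[[fingers, dx, dy, dz, wx, wy, wz], ...]]. A call has 1 to 5 rows; each row is the pose to reach, as a shift and turn from the pose commanded when the call began, along the tool's axes at that moment; what a row does not reach only later rows make up. A row lasts 1/12 s, in which the tool goes at most 41.7 mm and 7.16 degrees, less where a joint would pass 70% of its speed; a pose out of reach is approached as far as the arm can. A call with a gripper value outside its range is refused whole. The fingers move at their own pace and stop on an object; "grip_force" is the grip in N (left out, the last holds). Time passes only in rows, so rows that repeat a pose let the fingers close. It gives the time, the measured TCP pose, the force, the opening and the grip force at its end, in the units of the state.
- robot.sense(): the state, without advancing time (a new reading comes with each control period).
- robot.snapshot(name): name is "scene" or "top" or "wrist"; returns the picture (480x640x3 uint8, red, green, blue); there is no depth.
- robot.get_calibration(name): a dict with "intrinsics" (3x3 intrinsics, pixels), "k1" (the pictures are not rectified: a ray, as slopes to the right and down, at radius r is drawn at 1 + k1 r^2 times it, then the intrinsics apply), "world_to_cam" (4x4, takes a point from world to camera coordinates). Camera axes: x right, y up, looking along -z (the intrinsics and any distortion apply to the point x, -y, -z); pixel columns grow to the right and rows downward; lengths in m; the calibration is good to about 2 mm. A picture is of the moment at which its call begins: read the wrist's pose just before it. get_calibration takes no time and is no camera call; for the wrist camera it gives the pose at the moment of the call.
- robot.close_job(): hands the job in; it is judged then, once.
Trained networks look in the newest picture that a camera, given by its name, has taken for a name from the list of things; names that differ only in an ending like _2 or _b are one class to them, and where a whole thing is asked for, a point or a joint stands for the part that bears it (a point fixed in the world has none). Each returns a list of dicts, best first, with "confidence" (0 to 1); they miss things now and then, are a little off and sometimes report something else, mostly with a low value. They report only what shows in the picture. A call takes as long as a camera call.
- robot.look_for(camera, name): "centre" ([x, y, z] in m, in world coordinates, good to about 4 mm: the middle of the surface that is visible of it).
- robot.trace(camera, name): "region" (480x640 bool, what is visible of it).
- robot.place_of(camera, name): "centre" ([x, y, z] in m, in world coordinates, good to about 4 mm: a listed point, or the origin of a listed thing).
The state is a dict: "time": time; "joint_pos": joint angles; "dq": joint speeds; "effort": joint torques, N m; "tcp_pos": TCP position; "ee_rot": TCP orientation; "contact_force": force on the tool from outside, world axes, zero at the start; "ft_torque": the same for the moment, N m; "opening": finger opening in m; "gripper_force": force on a finger pad.
Only numpy, scipy, OpenCV 4.12 (cv2) and the standard library are available. Lean on these libraries where they do the work, as an engineer would, in place of code of your own. Each camera call takes 0.05 s, during which the arm holds its last target. There are 200 camera calls.

### The job

Lock the tube rotator so that it can be loaded: take the steel pin from its parking block, stand it in the hole on top of the rotator's bearing block, and gently turn the six-armed rotor, top away from the robot, until the hidden hole in the shaft comes under the pin and it drops in. Then push the pin fully home, its head flat on the block, and let go. Never force the pin against the shaft or the rotor against the pin, and leave the other things on the bench where they are.

Things in the scene. Friction and masses are not known exactly. Their poses are not given: they have to be found in the camera images.
- rotator: Fixed bench tube rotator. Cream base plate 150 (x) x 300 (y) x 14 mm; aluminium bearing block 52 x 44 mm in its middle, top 156 mm above the bench; on its -y side a cream motor box 110 x 85 mm, 140 mm high. Origin on the bench under the block's centre; z up; y along the level shaft (axis 120 mm up) towards the six-armed rotor; x across it, away from the robot to within 0.3 rad.
- pin_hole (a point): Centre of the mouth of the pin hole in the bearing block's top face. A vertical round hole, 11.5 mm diameter, 2 mm chamfer, 18 mm deep; 2 mm below it is the top of the 32 mm thick shaft. One 11.5 mm cross-hole goes right through the shaft, hidden in the block. Axes as rotator.
- catch_top (a point): Where the stiff catch lies under the shaft, 55 mm below the mouth of the pin hole, unseen. A pin that has dropped through the shaft by its own weight rests on it, head about 10 mm above the block; about 7 N of steady push moves it down until the head is flat on the block. It does not spring back.
- rotor: The turning part: shaft and six-armed spider. This frame does NOT turn: origin at the spider's centre on the shaft axis, 105 mm along +y from the pin hole, 120 mm above the bench; axes as rotator. The shaft turns with light friction (about 1 N at an arm) and stays where it is left. It starts 28 to 86 degrees short of the aligned position, turning with its top away from the robot (+x).
- spider_centre (a point): Centre of the spider, same point as rotor. Grey hub 48 mm diameter, 34 mm long; six equal round arms 12 mm thick, 60 degrees apart. The spider is clamped on the shaft at a different angle every time, so the arms do not tell where the cross-hole is. When the hole comes under the pin, the pin drops about 35 mm and the rotor stops dead.
- spider_tip (a point): Centre of the outer end face of one of the six arms, 83 mm from the shaft axis; it turns with the spider. Each arm ends in a white clip 16 mm across, 26 mm along the axis and 10 mm long. Pushing an arm presses the shaft on the dropped pin with about 5 times that force; 40 N there bends the pin.
- pin: Loose steel pin, about 60 g: shank 10 mm diameter, 65 mm long, tapered foot; round head on top, 24 mm diameter, 18 mm high. Origin at the centre of the foot's end; z up through the head (head from z = 65 to 83 mm). Standing on the unaligned shaft its origin is 20 mm below the mouth of the hole; fully home 65 mm below.
- pin_stand: Fixed grey parking block 60 x 60 x 40 mm with a 12 mm hole 35 mm deep in its top, in which the pin starts, upright, its head 30 mm above the block. Origin at the centre of the underside.
- beaker: Loose glass beaker, 70 mm wide, 90 mm high, a bystander. Origin at the centre of its underside.
- bottle: Loose reagent bottle, 64 mm diameter, 150 mm high, a bystander. Origin at the centre of its underside.
- tissue_box: Loose green carton 90 x 180 x 45 mm, a bystander. Origin at the centre of its underside.

How it is judged:
By the outcome, as a careful person would: the job done as asked, in the order asked, and still so for the second after the job is handed in, with the robot touching nothing.
It also fails if it takes over 64 s, if anything falls off the work surface, if the arm or the gripper's body presses on something with over 40 N, if the wrist force passes 120 N, or if a joint passes its speed limit or range.

## Working session

There is one attempt and no reset: what is moved stays moved. The work goes in short steps, Python scripts to look and compute and a tool call to move; the robot and the scene stay as the last step left them, time stands still between calls to the robot, and variables do not carry over. Pictures are saved under pics/ and viewed, at most 10 in all, crops included, and the job is handed in when it is done.

Besides the shell and the picture viewer there is one more tool, called after "Emit:" as name(argument=value, ...), one argument or row to a line, values as JSON. servo_tool: Moves the arm, as the interface text tells. Its arguments: {"type":"object","properties":{"steps":{"type":"array"},"grip_force":{"type":"number"}},"required":["steps"]}

```bash
mkdir -p pics; ls
cat > h.py <<'E'
import numpy as np, cv2
from plant import robot
from scipy.spatial.transform import Rotation as R
def save(cam,n):
    im=robot.snapshot(cam); cv2.imwrite(f'pics/{n}.png',im[:,:,::-1]); return im
def proj(cam,P):
    c=robot.get_calibration(cam);K=np.array(c['intrinsics']);T=np.array(c['world_to_cam'])
    p=T[:3,:3]@np.array(P)+T[:3,3]; s=np.array([p[0],-p[1]])/-p[2]
    s=s*(1+c['k1']*(s@s)); return K[:2,:2]@s+K[:2,2]
def ray(cam,uv,z):
    c=robot.get_calibration(cam);K=np.array(c['intrinsics']);T=np.array(c['world_to_cam'])
    d=np.linalg.solve(K,[uv[0],uv[1],1])[:2]; s=d.copy()
    for _ in range(20): s=d/(1+c['k1']*(s@s))
    v=T[:3,:3].T@np.array([s[0],-s[1],-1]); o=-T[:3,:3].T@T[:3,3]
    return o+v*(z-o[2])/v[2]
def rel(P,rot=None):
    s=robot.sense(); r=R.from_quat(s['ee_rot'])
    return r.inv().apply(np.array(P)-s['tcp_pos'])/0.025
E
python3 - <<'E'
from h import *
np.set_printoptions(precision=4,suppress=True)
s=robot.sense(); print(s['time'],s['tcp_pos'],R.from_quat(s['ee_rot']).as_matrix(),s['opening'])
for cam in ['scene','top']:
    save(cam,cam+'0')
    for n in ['rotator','pin_hole','spider_centre','spider_tip','pin','pin_stand','beaker','bottle','tissue_box']:
        print(cam,n,[(np.round(d['centre'],4),round(d['confidence'],2)) for d in robot.place_of(cam,n)[:6]])
E
```

```text
pics
0.0 [ 0.2011 -0.6177  0.2304] [[ 0.9508  0.3097 -0.0006]
 [ 0.3097 -0.9508  0.0014]
 [-0.0001 -0.0015 -1.    ]] 0.08520686883874105
scene rotator [(array([ 0.5476,  0.0835, -0.0001]), 0.64)]
scene pin_hole [(array([0.5507, 0.0849, 0.1543]), 0.95)]
scene spider_centre [(array([0.5539, 0.1908, 0.1186]), 0.88)]
scene spider_tip [(array([0.4721, 0.1898, 0.1478]), 0.72)]
scene pin [(array([ 0.4376, -0.3007,  0.0069]), 0.75)]
scene pin_stand [(array([ 0.4365, -0.2961,  0.0005]), 0.84)]
scene beaker [(array([ 0.7325, -0.2139,  0.0011]), 0.6)]
scene bottle []
scene tissue_box [(array([ 0.3641,  0.4549, -0.0045]), 0.69)]
top rotator [(array([0.5526, 0.0824, 0.0009]), 0.58)]
top pin_hole [(array([0.5547, 0.084 , 0.1538]), 0.66)]
top spider_centre [(array([0.5511, 0.1874, 0.1206]), 0.79)]
top spider_tip [(array([0.474 , 0.1904, 0.1412]), 0.74)]
top pin [(array([ 0.4371, -0.2965,  0.004 ]), 0.38)]
top pin_stand [(array([ 0.4402, -0.2985,  0.003 ]), 0.78)]
top beaker [(array([ 0.7308, -0.2174,  0.0014]), 0.85)]
top bottle [(array([ 0.7822,  0.1013, -0.0022]), 0.82)]
top tissue_box [(array([ 0.3628,  0.4546, -0.0016]), 0.96)]
```

View pics/scene0.png

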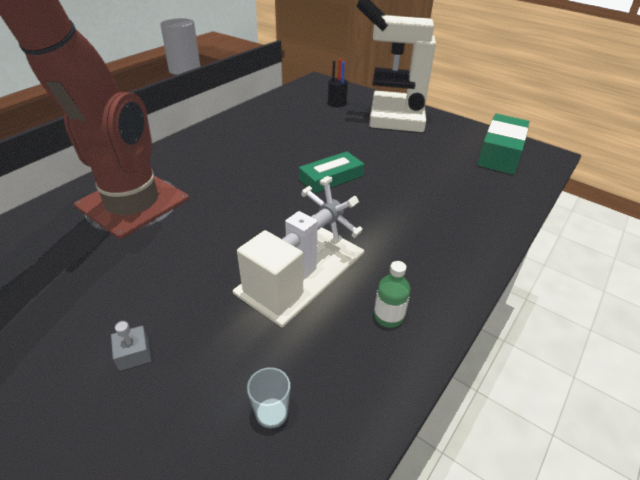

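View pics/top0.png

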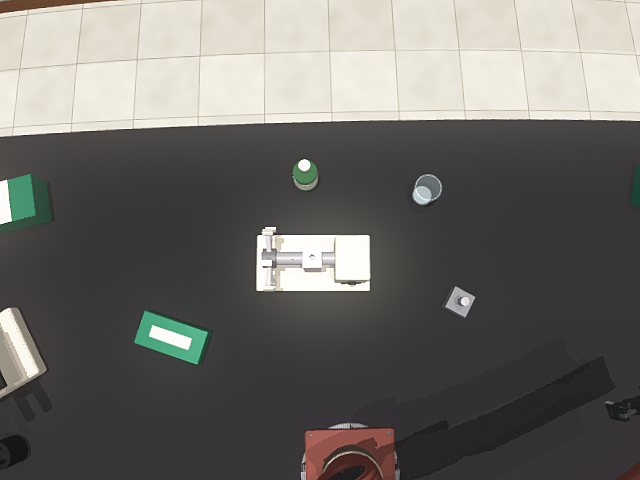

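The scene view shows the pin in its block at (122,330) and the rotator in the middle at about (300,250), with a spider arm slightly left of vertical. In the top view the rotator (312,260) is almost square to the world, and the pin sits at (463,300). The network positions agree with both pictures. I'll move towards the pin.

Emit:
servo_tool(
  steps=[
    [[1,6.5,-4.6,0,0,0,-7.1],[1,6.5,-4.6,0,0,0,-7.1],[1,6.5,-4.6,0,0,0,-7.1],[1,6.5,-4.6,0,0,0,-7.1],[1,6.5,-4.6,0,0,0,-7.1]],
  ],
)

```text
time: 1.42
tcp_pos: [0.3223, -0.4554, 0.2316]
ee_rot: [0.891, 0.454, 0.0, 0.0]
contact_force: [0.6, 0.7, -0.1]
opening: 0.0853
gripper_force: 0.0
```

Run:
```python
from h import *
s=robot.sense(); r=R.from_quat(s['ee_rot']); print(s['time'],s['tcp_pos'],r.as_euler('ZYX',degrees=True)); print(rel([.438,-.298,.16]))
# target orientation: x=+Y, y=+X, z=-Z
T=R.from_matrix([[0,1,0],[1,0,0],[0,0,-1]]); print((r.inv()*T).as_rotvec(degrees=True)/5)
m=robot.trace('top','rotator')
print(len(m), m[0]['confidence'] if m else '')
for d in m[:2]:
    c=max(cv2.findContours(d['region'].astype(np.uint8),0,1)[0],key=cv2.contourArea); print(cv2.minAreaRect(c))
print([ray('top',p,.0)[:2].round(4) for p in [(257,235),(370,235),(257,291),(370,291)]])
```

```text
1.4167 [ 0.3223006  -0.45543859  0.23159756] [ 5.40216529e+01 -2.64775688e-02  1.79967887e+02]
[7.81373495 0.04385402 2.86753869]
[ 7.87278241e-03 -3.10385110e-03 -7.19567059e+00]
2 0.83
((312.5, 258.5), (63.0, 113.0), 90.0)
((171.89999389648438, 337.3000183105469), (70.83500671386719, 37.31487274169922), 18.43494987487793)
[array([0.6283, 0.2349]), array([ 0.6207, -0.0701]), array([0.4773, 0.2363]), array([ 0.4702, -0.0646])]
```

Emit:
servo_tool(
  steps=[
    [[0.2,7.8,0.05,2.6,0,0,-7.2],[0.2,7.8,0.05,2.6,0,0,-7.2],[0.2,7.8,0.05,2.6,0,0,-7.2],[0.2,7.8,0.05,2.6,0,0,-7.2],[0.2,7.8,0.05,2.6,0,0,-7.2]],
  ],
)

```text
time: 1.88
tcp_pos: [0.438, -0.3006, 0.166]
ee_rot: [0.709, 0.705, 0.0, 0.0]
contact_force: [0.3, -0.0, -0.7]
opening: 0.0513
gripper_force: 0.0
```

Run:
```python
from h import *
s=robot.sense(); r=R.from_quat(s['ee_rot']); print(s['time'],s['tcp_pos'],r.as_euler('ZYX',degrees=True),s['opening'])
save('wrist','w1')
for n in ['pin','pin_stand']:
    for d in robot.place_of('wrist',n)[:2]: print(n,d)
    for d in robot.look_for('wrist',n)[:2]: print(n,d)
    for d in robot.trace('wrist',n)[:1]:
        ys,xs=np.nonzero(d['region']); print(xs.min(),xs.max(),ys.min(),ys.max(),xs.mean(),ys.mean())
print(proj('wrist',[.438,-.298,.07]))
```

```text
1.8833 [ 0.43799465 -0.30057801  0.16598142] [8.96683662e+01 1.45733813e-02 1.79966188e+02] 0.051253971438235416
pin {'centre': [0.4374, -0.2934, 0.0061], 'confidence': 0.93}
pin {'centre': [0.4359, -0.2937, 0.0883], 'confidence': 0.84}
297 334 211 254 315.673197492163 233.19200626959247
pin_stand {'centre': [0.4382, -0.2927, 0.0018], 'confidence': 0.69}
pin_stand {'centre': [0.439, -0.285, 0.0437], 'confidence': 0.72}
[320.47388475 227.56656552]
```

View pics/w1.png

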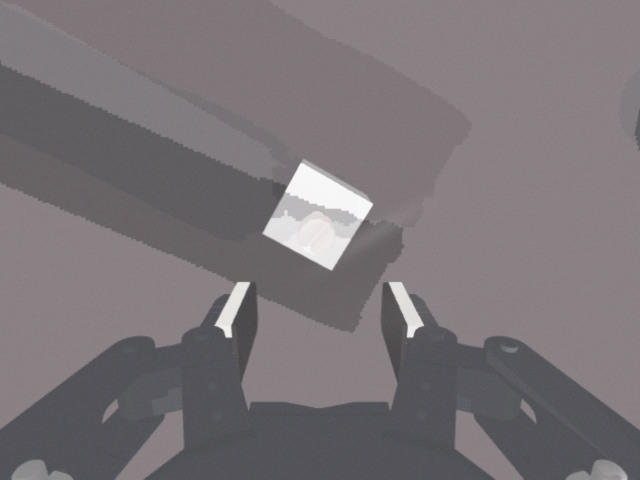

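Run:
```python
from h import *
print('block corners',np.mean([ray('wrist',p,.04) for p in [(303,160),(372,204),(331,270),(263,233)]],0))
m=robot.trace('wrist','pin')[0]['region']; c=max(cv2.findContours(m.astype(np.uint8),0,1)[0],key=cv2.contourArea)
print(cv2.minEnclosingCircle(c),cv2.boundingRect(c))
im=cv2.imread('pics/w1.png')[140:290,240:400]; cv2.imwrite('pics/w1c.png',cv2.resize(im,None,fx=4,fy=4,interpolation=2))
for y in (-.305,-.3,-.295,-.29): print(y,proj('wrist',[.438,y,.07]),proj('wrist',[.438,y,.052]),proj('wrist',[.438,y,.04]))
T=np.array(robot.get_calibration('wrist')['world_to_cam']); print(-T[:3,:3].T@T[:3,3])
```

```text
block corners [ 0.43574102 -0.29861638  0.04      ]
((316.5, 232.5), 21.783119201660156) (297, 211, 38, 44)
-0.305 [320.58414866 237.69022821] [320.44375576 230.53045488] [320.35981165 226.25035965]
-0.3 [320.48702304 230.52907989] [320.3521894  223.79803562] [320.27161987 219.77671181]
-0.295 [320.38878974 223.2890719 ] [320.2596536  216.99674556] [320.18253699 213.23983954]
-0.29 [320.28943689 215.9694235 ] [320.16613884 210.12596076] [320.09255476 206.63920112]
[ 0.43758486 -0.23332455  0.31005912]
```

View pics/w1c.png

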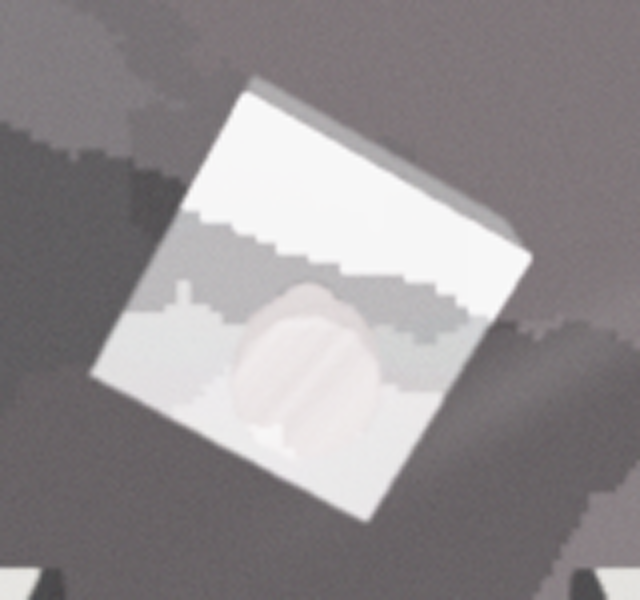

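The crop shows the head's top face centred near (317,237), and the block's centre at about (317,217). That puts the pin at about (0.436, -0.302), so I'll descend there and grip the head.

Emit:
servo_tool(
  steps=[
    [[0.2,-0.06,-0.08,3.0,0,0,0],[0.2,-0.06,-0.08,4.4,0,0,0],[0.2,-0.06,-0.08,4.9,0,0,0],[0.2,-0.06,-0.08,4.9,0,0,0],[-0.3,-0.06,-0.08,4.9,0,0,0]],
  ],
  grip_force=30,
)

```text
time: 2.7
tcp_pos: [0.4339, -0.3042, 0.0431]
ee_rot: [0.712, 0.702, -0.0, -0.001]
contact_force: [-0.3, -0.6, 1.3]
opening: 0.0405
gripper_force: 0.0
```

Emit:
servo_tool(
  steps=[
    [[-1,0,0,0,0,0,0],[-1,0,0,0,0,0,0],[-1,0,0,0,0,0,0],[-1,0,0,0,0,0,0],[-1,0,0,0,0,0,0]],
  ],
)

```text
time: 3.12
tcp_pos: [0.4357, -0.3044, 0.0452]
ee_rot: [0.711, 0.703, 0.0, 0.001]
contact_force: [-0.9, 0.3, 6.4]
opening: 0.0231
gripper_force: 29.6
```

Emit:
servo_tool(
  steps=[
    [[-1,0,0,-1,0,0,0],[-1,0,0,-2.5,0,0,0],[-1,0,0,-4,0,0,0],[-1,0,0,-5.5,0,0,0],[-1,0,0,-7.2,0,0,0]],
  ],
)

```text
time: 3.53
tcp_pos: [0.4343, -0.3032, 0.2245]
ee_rot: [0.711, 0.703, -0.0, -0.0]
contact_force: [1.4, -2.4, -0.7]
opening: 0.023
gripper_force: 30.0
```

Emit:
servo_tool(
  steps=[
    [[-1,1.4,0.5,0,0,0,0],[-1,2.8,1,0,0,0,0],[-1,4.2,1.5,0,0,0,0],[-1,5.6,2,0,0,0,0],[-1,7,2.4,0,0,0,0]],
  ],
)

```text
time: 3.95
tcp_pos: [0.4974, -0.1277, 0.2235]
ee_rot: [0.711, 0.703, 0.0, 0.0]
contact_force: [0.0, -1.4, -0.6]
opening: 0.0229
gripper_force: 30.0
```

Run:
```python
from h import *
s=robot.sense(); r=R.from_quat(s['ee_rot']); print(s['time'],s['tcp_pos'],r.as_matrix().round(4),s['opening'],s['contact_force'])
save('wrist','w2');save('scene','s2');save('top','t2')
for c in ['wrist','scene','top']:
  for n in ['pin','pin_hole','spider_tip','rotator']:
    print(c,n,[(np.round(d['centre'],4),round(d['confidence'],2)) for d in robot.place_of(c,n)[:3]])
```

```text
3.95 [ 0.49738121 -0.12767578  0.22349164] [[ 1.160e-02  9.999e-01  7.000e-04]
 [ 9.999e-01 -1.160e-02 -4.000e-04]
 [-4.000e-04  7.000e-04 -1.000e+00]] 0.022924233812685366 [ 0.0220719  -1.41083441 -0.56461968]
wrist pin [(array([ 0.5008, -0.1202,  0.1821]), 0.93)]
wrist pin_hole []
wrist spider_tip []
wrist rotator []
scene pin [(array([ 0.504 , -0.1142,  0.1864]), 0.66)]
scene pin_hole [(array([0.5491, 0.0846, 0.155 ]), 0.8)]
scene spider_tip [(array([0.4763, 0.1924, 0.1471]), 0.61)]
scene rotator [(array([ 5.513e-01,  8.370e-02, -3.000e-04]), 0.9)]
top pin []
top pin_hole [(array([0.555 , 0.0852, 0.1549]), 0.9)]
top spider_tip [(array([0.4743, 0.1874, 0.143 ]), 0.74)]
top rotator [(array([ 0.5533,  0.0826, -0.0045]), 0.86)]
```

View pics/w2.png

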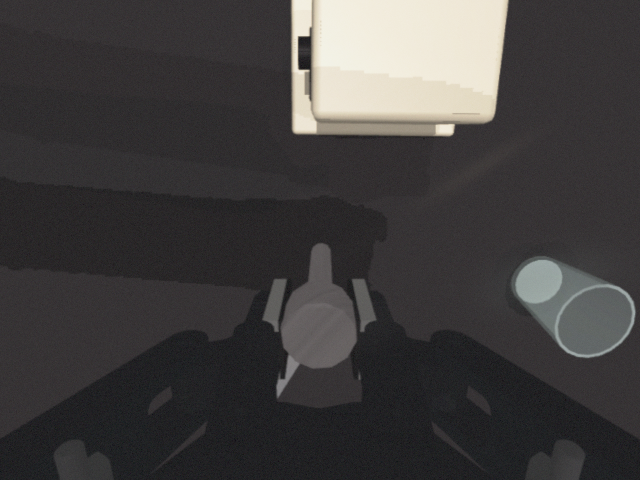

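The picture shows the pin held between the pads, with its head centred at (319,329) and its foot near (320,245).

Run:
```python
from h import *
s=robot.sense(); print(s['time'],s['tcp_pos'])
robot.snapshot('wrist')
for d in robot.place_of('wrist','pin')[:2]: print(d)
m=robot.trace('wrist','pin')[0]['region']; ys,xs=np.nonzero(m); print(xs.min(),xs.max(),ys.min(),ys.max())
t=s['tcp_pos']
for zo in (-.040,-.036):
  for dy in (-.004,0,.004,.008):
    print(zo,dy,proj('wrist',t+[0,dy,zo+.083]),proj('wrist',t+[0,dy,zo]))
```

```text
4.7 [ 0.49695868 -0.12973724  0.22298015]
{'centre': [0.4996, -0.1219, 0.1826], 'confidence': 0.88}
281 356 243 367
-0.04 -0.004 [317.64773914 373.9143417 ] [318.00787045 274.20168246]
-0.04 0 [317.49668522 363.02169737] [317.92056556 267.11778897]
-0.04 0.004 [317.34263766 351.89959237] [317.83228571 259.95209117]
-0.04 0.008 [317.18553415 340.54277536] [317.7430208  252.70367911]
-0.036 -0.004 [317.61795292 382.20608816] [317.99724721 277.12918165]
-0.036 0 [317.46141935 371.03815338] [317.90812487 269.92097098]
-0.036 0.004 [317.30166467 359.62544441] [317.81798573 262.62764249]
-0.036 0.008 [317.13861865 347.96209027] [317.72681901 255.24822345]
```

Run:
```python
from h import *
s=robot.sense(); t=s['tcp_pos']
m=robot.trace('wrist','pin')[0]['region']
print([ (r,np.nonzero(m[r])[0][[0,-1]]) for r in range(244,368,8) if m[r].any()])
c=robot.get_calibration('wrist'); print(np.array(c['intrinsics']),c['k1']); T=np.array(c['world_to_cam']); print(T, -T[:3,:3].T@T[:3,3]-t)
for zo in (-.05,-.045,-.04,-.036):
  for dy in (0,.006,.012):
    h=t+[0,dy,zo+.083]
    a=[proj('wrist',h+12e-3*np.array([np.cos(q),np.sin(q),0])) for q in np.linspace(0,6.28,60)];a=np.array(a)
    f=t+[0,dy+.004,zo]
    print(zo,dy,'headtop w',np.ptp(a[:,0]).round(1),'rows',a[:,1].min().round(1),a[:,1].max().round(1),'foot far',proj('wrist',f)[1].round(1))
```

```text
[(244, array([316, 325])), (252, array([311, 329])), (260, array([310, 330])), (268, array([309, 329])), (276, array([308, 330])), (284, array([304, 333])), (292, array([293, 343])), (300, array([288, 349])), (308, array([285, 351])), (316, array([283, 353])), (324, array([282, 354])), (332, array([282, 355])), (340, array([283, 355])), (348, array([285, 351])), (356, array([291, 347])), (364, array([302, 335]))]
[[372.3946803    0.         318.91781703]
 [  0.         372.3946803  232.79499499]
 [  0.           0.           1.        ]] -0.03168149447135395
[[ 9.99941919e-01 -1.07336472e-02  9.73466587e-04 -4.99033363e-01]
 [ 1.05922775e-02  9.62039625e-01 -2.72704167e-01  1.51373909e-01]
 [ 1.99059688e-03  2.72698639e-01  9.62097443e-01 -3.37388920e-01]
 [ 0.00000000e+00  0.00000000e+00  0.00000000e+00  1.00000000e+00]] [0.00107096 0.07051381 0.14339549]
-0.05 0 headtop w 71.0 rows 312.6 374.7 foot far 253.3
-0.05 0.006 headtop w 72.0 rows 295.9 359.8 foot far 242.9
-0.05 0.012 headtop w 73.0 rows 278.7 344.5 foot far 232.3
-0.045 0 headtop w 73.8 rows 320.1 384.2 foot far 256.4
-0.045 0.006 headtop w 74.9 rows 302.9 368.9 foot far 245.7
-0.045 0.012 headtop w 76.0 rows 285.1 353.1 foot far 234.8
-0.04 0 headtop w 76.9 rows 328.3 394.5 foot far 259.6
-0.04 0.006 headtop w 78.0 rows 310.4 378.7 foot far 248.6
-0.04 0.012 headtop w 79.2 rows 292.0 362.4 foot far 237.6
-0.036 0 headtop w 79.5 rows 335.4 403.2 foot far 262.2
-0.036 0.006 headtop w 80.7 rows 317.0 387.1 foot far 251.1
-0.036 0.012 headtop w 82.0 rows 298.0 370.4 foot far 239.8
```

Emit:
servo_tool(
  steps=[
    [[-1,1.4,0.5,0,0,0,0],[-1,2.8,1,0,0,0,0],[-1,4.6,1.5,0,0,0,0],[-1,6.5,2.15,0,0,0,0],[-1,6.5,2.15,0,0,0,0]],
  ],
)

```text
time: 5.32
tcp_pos: [0.5533, 0.0396, 0.2234]
ee_rot: [0.709, 0.705, 0.002, -0.001]
contact_force: [-0.3, 0.8, 0.4]
opening: 0.0227
gripper_force: 30.0
```

Emit:
servo_tool(
  steps=[
    [[-1,0,0,0,0,0,0],[-1,0,0,0,0,0,0],[-1,0,0,0,0,0,0]],
  ],
)

```text
time: 5.57
tcp_pos: [0.5525, 0.0312, 0.2228]
ee_rot: [0.712, 0.703, -0.0, 0.0]
contact_force: [-0.6, -0.4, -0.6]
opening: 0.0229
gripper_force: 30.0
```

Run:
```python
from h import *
s=robot.sense(); print(s['time'],s['tcp_pos'],s['contact_force'])
im=save('wrist','w3')
for n in ['pin','pin_hole','spider_tip','spider_centre','rotator']:
    print(n,[(np.round(d['centre'],4),round(d['confidence'],2)) for d in robot.place_of('wrist',n)[:3]])
print(proj('wrist',[.5525,.0847,.156]))
```

```text
5.5667 [0.55248792 0.03122322 0.22278238] [-0.59886156 -0.35507262 -0.56906763]
pin [(array([0.5541, 0.0406, 0.1818]), 0.88)]
pin_hole [(array([0.55  , 0.0844, 0.1564]), 0.58)]
spider_tip []
spider_centre []
rotator [(array([ 0.5551,  0.0833, -0.0007]), 0.91)]
[316.71857886 159.64720594]
```

View pics/w3.png

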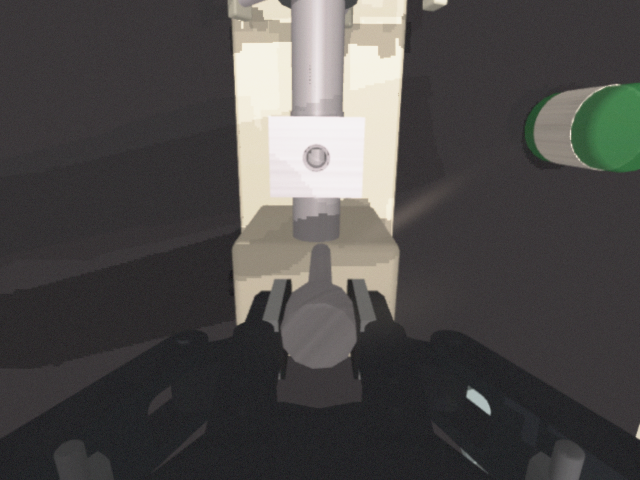

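The hole is at (316.5,157.5), which gives (0.5525, 0.0859). The pin's foot sits 7 mm ahead of the TCP and 45 mm below it. I'll align above the hole, then lower slowly.

Emit:
servo_tool(
  steps=[
    [[-1,1.0,-0.02,0,0,0,0],[-1,1.9,-0.04,0,0,0,0],[-1,1.9,-0.04,0,0,0,0],[-1,1.9,-0.04,0,0,0,0],[-1,1.9,-0.04,0.4,0,0,0]],
  ],
)

```text
time: 6.28
tcp_pos: [0.5532, 0.0795, 0.2144]
ee_rot: [0.711, 0.703, 0.001, 0.001]
contact_force: [0.9, -0.7, -0.6]
opening: 0.0227
gripper_force: 30.0
```

Emit:
servo_tool(
  steps=[
    [[-1,0,0,0,0,0,0],[-1,0,0,0.15,0,0,0],[-1,0,0,0.3,0,0,0],[-1,0,0,0.45,0,0,0],[-1,0,0,0.5,0,0,0]],
  ],
)

```text
time: 6.7
tcp_pos: [0.5519, 0.0795, 0.1997]
ee_rot: [0.711, 0.703, -0.0, -0.0]
contact_force: [-0.0, -0.2, -0.7]
opening: 0.0227
gripper_force: 30.0
```

Run:
```python
from h import *
s=robot.sense(); print(s['time'],s['tcp_pos'],s['contact_force'],s['ft_torque'])
t=np.array(s['tcp_pos']); im=robot.snapshot('wrist')
m=robot.trace('wrist','pin')[0]['region']; ys,xs=np.nonzero(m); print(xs.min(),xs.max(),ys.min(),ys.max())
im2=robot.snapshot('scene'); 
print([(np.round(d['centre'],4),round(d['confidence'],2)) for d in robot.place_of('scene','pin')[:3]])
p=proj('scene',[.5525,.0859,.17]).astype(int); print(p)
a=im[100:400,200:440][:,:,::-1]; a=cv2.resize(a,(400,500)); b=im2[p[1]-60:p[1]+40,p[0]-40:p[0]+40][:,:,::-1]; b=cv2.resize(b,(400,500),interpolation=2)
cv2.imwrite('pics/c4.png',np.hstack([a,b]))
```

```text
6.7 [0.55191761 0.07952473 0.19965141] [-0.03154898 -0.21671468 -0.74071754] [-0.02575449 -0.00744635 -0.00946036]
281 355 243 369
[(array([0.557 , 0.0854, 0.1593]), 0.64), (array([0.5498, 0.1877, 0.1204]), 0.56)]
[302 215]
```

View pics/c4.png

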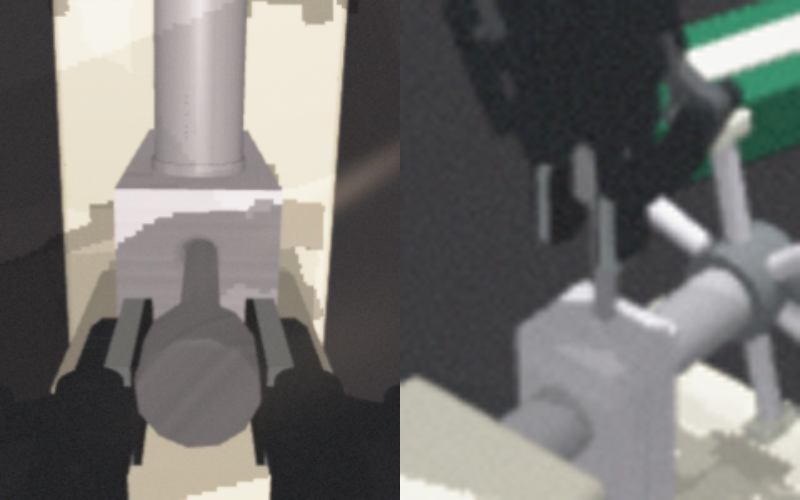

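The foot is at the hole's mouth in both views and centred on the block's top, with no force on it. I'll lower on.

Emit:
servo_tool(
  steps=[
    [[-1,0,0,0.08,0,0,0],[-1,0,0,0.16,0,0,0],[-1,0,0,0.24,0,0,0],[-1,0,0,0.24,0,0,0],[-1,0,0,0.24,0,0,0]],
  ],
)

```text
time: 7.32
tcp_pos: [0.5523, 0.0798, 0.1946]
ee_rot: [0.711, 0.703, 0.0, 0.0]
contact_force: [0.2, -1.0, 1.5]
opening: 0.0231
gripper_force: 30.1
```

Emit:
servo_tool(
  steps=[
    [[-1,0,0,0.06,0,0,0],[-1,0,0,0.12,0,0,0],[-1,0,0,0.18,0,0,0],[-1,0,0,0.18,0,0,0]],
  ],
)

```text
time: 7.65
tcp_pos: [0.5517, 0.0796, 0.1892]
ee_rot: [0.711, 0.703, -0.001, -0.0]
contact_force: [-1.3, -0.8, -0.7]
opening: 0.023
gripper_force: 30.0
```

Emit:
servo_tool(
  steps=[
    [[-1,0,0,0.08,0,0,0],[-1,0,0,0.16,0,0,0],[-1,0,0,0.16,0,0,0],[-1,0,0,0.16,0,0,0]],
  ],
)

```text
time: 7.98
tcp_pos: [0.5518, 0.0797, 0.1854]
ee_rot: [0.711, 0.703, -0.0, -0.0]
contact_force: [-1.3, -1.4, -2.6]
opening: 0.023
gripper_force: 30.0
```

Emit:
servo_tool(
  steps=[
    [[0.3,0,0,0,0,0,0],[0.3,0,0,0,0,0,0],[0.3,0,0,0,0,0,0],[0.3,0,0,0,0,0,0]],
  ],
)

```text
time: 8.32
tcp_pos: [0.5525, 0.0802, 0.1863]
ee_rot: [0.711, 0.703, 0.0, 0.0]
contact_force: [0.5, 0.7, -0.2]
opening: 0.0554
gripper_force: 0.0
```

Emit:
servo_tool(
  steps=[
    [[0.3,0,0,-1,0,0,0],[0.3,0,0,-2.5,0,0,0],[0.3,0,0,-3.6,0,0,0],[0.3,0,0,-3.6,0,0,0],[0.3,0,0,-3.6,0,0,0]],
  ],
)

```text
time: 8.73
tcp_pos: [0.5532, 0.0804, 0.278]
ee_rot: [0.711, 0.703, 0.001, 0.001]
contact_force: [-0.6, 0.4, -0.7]
opening: 0.0557
gripper_force: 0.0
```

Run:
```python
from h import *
s=robot.sense(); print(s['time'],s['tcp_pos'],s['contact_force'],s['opening'])
robot.snapshot('wrist'); im=save('scene','s5'); robot.snapshot('top')
for c in ['wrist','scene','top']:
  for n in ['pin','spider_tip','spider_centre']:
    print(c,n,[(np.round(d['centre'],4),round(d['confidence'],2)) for d in robot.place_of(c,n)[:4]])
b=im[120:300,220:420][:,:,::-1]
cv2.imwrite('pics/c5.png',cv2.resize(b,(660,594),interpolation=2))
```

```text
8.7333 [0.55317077 0.08037328 0.277954  ] [-0.5925193   0.37371489 -0.73716626] 0.05572794140704002
wrist pin [(array([0.5514, 0.083 , 0.1364]), 0.96)]
wrist spider_tip [(array([0.4713, 0.1959, 0.142 ]), 0.69)]
wrist spider_centre [(array([0.5537, 0.1874, 0.1219]), 0.74)]
scene pin [(array([0.5513, 0.0803, 0.137 ]), 0.58)]
scene spider_tip [(array([0.4754, 0.1938, 0.1437]), 0.69)]
scene spider_centre [(array([0.5526, 0.1912, 0.1193]), 0.96)]
top pin []
top spider_tip [(array([0.4744, 0.1872, 0.1422]), 0.82)]
top spider_centre [(array([0.554 , 0.1896, 0.1206]), 0.92)]
```

View pics/c5.png

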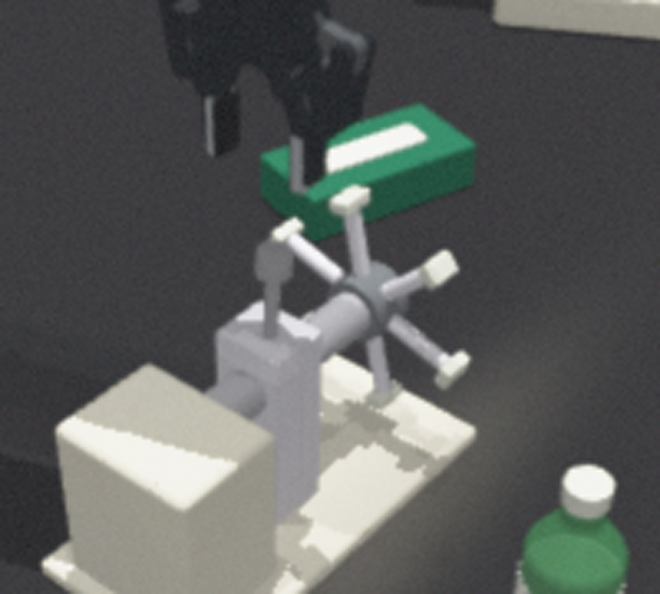

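The pin stands upright on the shaft with its foot at z≈0.1365, as it should. The uppermost arm leans about 14° towards the robot. I'll shut the fingers and go to the robot side of that arm's clip.

Emit:
servo_tool(
  steps=[
    [[-1,1.5,-0.8,0,0,0,0],[-1,3.0,-1.6,0,0,0,0],[-1,4.4,-2.2,0,0,0,0],[-1,4.4,-2.2,0,0,0,0],[-1,4.4,-2.2,0,0,0,0]],
  ],
)

```text
time: 9.75
tcp_pos: [0.4973, 0.1931, 0.2764]
ee_rot: [0.709, 0.705, 0.0, 0.0]
contact_force: [0.7, -0.3, 0.6]
opening: 0.0004
gripper_force: 0.0
```

Run:
```python
from h import *
np.set_printoptions(precision=3,suppress=True)
s=robot.sense(); print(s['time'],s['tcp_pos'],s['opening'],s['joint_pos'])
print(rel([.499,.190,.194]))
r=R.from_quat(s['ee_rot']).as_matrix(); print(r)
C=np.array([.5545,.190,.120])
for th in range(-20,66,3):
    a=np.radians(th); p=C+1e-3*np.array([78*np.sin(a)-8*np.cos(a)-14.5,0,78*np.cos(a)+8*np.sin(a)]); print(th,p)
```

```text
9.75 [0.497 0.193 0.276] 0.0004070369058569698 [ 0.231  0.134 -0.745  1.649  0.092  1.394 -0.532]
[-0.126  0.067  3.298]
[[ 0.006  1.     0.001]
 [ 1.    -0.006  0.   ]
 [ 0.     0.001 -1.   ]]
-20 [0.506 0.19  0.191]
-17 [0.51  0.19  0.192]
-14 [0.513 0.19  0.194]
-11 [0.517 0.19  0.195]
-8 [0.521 0.19  0.196]
-5 [0.525 0.19  0.197]
-2 [0.529 0.19  0.198]
1 [0.533 0.19  0.198]
4 [0.537 0.19  0.198]
7 [0.542 0.19  0.198]
10 [0.546 0.19  0.198]
13 [0.55  0.19  0.198]
16 [0.554 0.19  0.197]
19 [0.558 0.19  0.196]
22 [0.562 0.19  0.195]
25 [0.566 0.19  0.194]
28 [0.57  0.19  0.193]
31 [0.573 0.19  0.191]
34 [0.577 0.19  0.189]
37 [0.581 0.19  0.187]
40 [0.584 0.19  0.185]
43 [0.587 0.19  0.183]
46 [0.591 0.19  0.18 ]
49 [0.594 0.19  0.177]
52 [0.597 0.19  0.174]
55 [0.599 0.19  0.171]
58 [0.602 0.19  0.168]
61 [0.604 0.19  0.165]
64 [0.607 0.19  0.161]
```

Descend, then push from x=0.497 to about 0.533 in small steps. That stays inside the first 28°, where no alignment can occur.

Emit:
servo_tool(
  steps=[
    [[-1,-0.1,0,1.5,0,0,0],[-1,-0.1,0,2.8,0,0,0],[-1,-0.1,0,3.3,0,0,0],[-1,-0.1,0,3.3,0,0,0],[-1,-0.1,0.2,3.3,0,0,0]],
  ],
)

```text
time: 10.17
tcp_pos: [0.5034, 0.1876, 0.1941]
ee_rot: [0.711, 0.703, -0.0, -0.0]
contact_force: [0.2, -0.5, 0.5]
opening: -0.0
gripper_force: 0.0
```

Emit:
servo_tool(
  steps=[
    [[-1,0,0.15,-0.02,0,0,0],[-1,0,0.3,-0.04,0,0,0],[-1,0,0.45,-0.06,0,0,0],[-1,0,0.6,-0.08,0,0,0],[-1,0,0.75,-0.1,0,0,0]],
  ],
)

```text
time: 10.58
tcp_pos: [0.5228, 0.1879, 0.1966]
ee_rot: [0.711, 0.703, 0.0, 0.0]
contact_force: [-1.0, 0.0, 0.8]
opening: -0.0
gripper_force: 0.4
```

Run:
```python
from h import *
s=robot.sense(); print(s['time'],s['tcp_pos'],s['contact_force'],s['opening'])
im=save('scene','s6'); robot.snapshot('top')
for c in ['scene','top']:
  for n in ['pin','spider_tip']:
    print(c,n,[(np.round(d['centre'],4),round(d['confidence'],2)) for d in robot.place_of(c,n)[:4]])
b=im[130:270,240:400][:,:,::-1]
cv2.imwrite('pics/c6.png',cv2.resize(b,(640,560),interpolation=2))
```

```text
10.5833 [0.52277143 0.18786904 0.19660727] [-0.95101137  0.01083671  0.78421842] -3.537494438284078e-05
scene pin [(array([0.5566, 0.0809, 0.1367]), 0.54)]
scene spider_tip [(array([0.4755, 0.1925, 0.1462]), 0.67)]
top pin [(array([0.5475, 0.088 , 0.1334]), 0.42)]
top spider_tip []
```

View pics/c6.png

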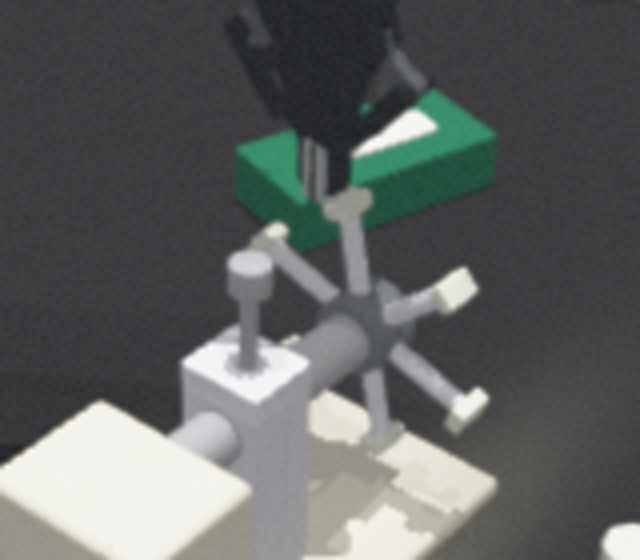

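The finger is just behind the upright arm's clip and barely touching it, and the pin is still standing. Contact comes at x≈0.522, so I'll shift the path by +8 mm. There are about 25° of safe turn left.

Emit:
servo_tool(
  steps=[
    [[-1,0,0.1,-0.02,0,0,0],[-1,0,0.2,-0.03,0,0,0],[-1,0,0.32,-0.04,0,0,0],[-1,0,0.44,-0.05,0,0,0],[-1,0,0.56,-0.06,0,0,0]],
  ],
)

```text
time: 11.3
tcp_pos: [0.5365, 0.1876, 0.1975]
ee_rot: [0.711, 0.703, -0.0, -0.0]
contact_force: [-1.0, -0.4, 1.2]
opening: -0.0001
gripper_force: 0.4
```

Emit:
servo_tool(
  steps=[
    [[-1,0,0.1,0,0,0,0],[-1,0,0.2,0,0,0,0],[-1,0,0.3,0,0,0,0],[-1,0,0.4,0,0,0,0],[-1,0,0.5,0,0,0,0]],
  ],
)

```text
time: 11.72
tcp_pos: [0.5489, 0.1875, 0.1975]
ee_rot: [0.711, 0.703, -0.0, -0.0]
contact_force: [-0.4, 0.4, 0.5]
opening: 0.0001
gripper_force: 0.4
```

Run:
```python
from h import *
s=robot.sense(); print(s['time'],s['tcp_pos'],s['contact_force'],s['opening'])
robot.snapshot('scene'); robot.snapshot('top')
for c in ['scene','top']:
  for n in ['pin','spider_tip']:
    for d in robot.place_of(c,n)[:3]:
      p=np.array(d['centre']); print(c,n,p.round(4),round(d['confidence'],2),np.degrees(np.arctan2(p[0]-.5545,p[2]-.12)).round(1))
```

```text
11.7167 [0.54887842 0.18745563 0.19746683] [-0.35835417  0.37209753  0.46804772] 0.00012849170210365907
scene pin [0.5535 0.0795 0.136 ] 0.49 -3.6
scene spider_tip [0.4898 0.1905 0.17  ] 0.7 -52.3
top pin [0.5492 0.0879 0.1383] 0.39 -16.2
```

Create look.py:
```python
from h import *
s=robot.sense(); print(round(s['time'],2),np.round(s['tcp_pos'],4),np.round(s['contact_force'],1))
robot.snapshot('scene')
for n in ['pin','spider_tip']:
    for d in robot.place_of('scene',n)[:3]:
      p=np.array(d['centre']); print(n,p.round(3),round(d['confidence'],2),np.degrees(np.arctan2(p[0]-.5545,p[2]-.12)).round(1))
```

```text
(no output)
```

Emit:
servo_tool(
  steps=[
    [[-1,0,0.06,0,0,0,0],[-1,0,0.12,0,0,0,0],[-1,0,0.18,0,0,0,0],[-1,0,0.24,0,0,0,0],[-1,0,0.28,0,0,0,0]],
  ],
)

```text
time: 12.43
tcp_pos: [0.5558, 0.1873, 0.1974]
ee_rot: [0.711, 0.703, -0.0, -0.0]
contact_force: [0.4, -0.1, -0.4]
opening: 0.0005
gripper_force: 0.3
```

```bash
python3 look.py
```

```text
12.43 [0.5558 0.1873 0.1974] [ 0.4 -0.1 -0.4]
pin [0.555 0.083 0.137] 0.6 3.0
spider_tip [0.492 0.19  0.178] 0.93 -46.8
```

Now 4 mm steps, with a check after each one.

Emit:
servo_tool(
  steps=[
    [[-1,0,0.04,0,0,0,0],[-1,0,0.08,0.01,0,0,0],[-1,0,0.12,0.02,0,0,0],[-1,0,0.16,0.03,0,0,0]],
  ],
)

```text
time: 12.92
tcp_pos: [0.5598, 0.1873, 0.1968]
ee_rot: [0.711, 0.703, 0.0, 0.0]
contact_force: [-0.9, -0.0, 1.2]
opening: 0.0002
gripper_force: 0.4
```

```bash
python3 look.py
```

```text
12.92 [0.5598 0.1873 0.1968] [-0.9 -0.   1.2]
pin [0.555 0.079 0.134] 0.75 1.3
spider_tip [0.494 0.191 0.179] 0.89 -45.7
```

Emit:
servo_tool(
  steps=[
    [[-1,0,0.04,0.01,0,0,0],[-1,0,0.08,0.02,0,0,0],[-1,0,0.12,0.03,0,0,0],[-1,0,0.16,0.04,0,0,0]],
  ],
)

```text
time: 13.4
tcp_pos: [0.5638, 0.1873, 0.1958]
ee_rot: [0.711, 0.703, 0.0, 0.0]
contact_force: [-0.6, -0.6, 0.5]
opening: -0.0001
gripper_force: 0.4
```

```bash
python3 look.py
```

```text
13.4 [0.5638 0.1873 0.1958] [-0.6 -0.6  0.5]
pin [0.552 0.081 0.137] 0.45 -7.3
spider_tip [0.501 0.192 0.182] 0.61 -40.9
```

Emit:
servo_tool(
  steps=[
    [[-1,0,0.04,0.01,0,0,0],[-1,0,0.08,0.02,0,0,0],[-1,0,0.12,0.03,0,0,0],[-1,0,0.16,0.045,0,0,0]],
  ],
)

```text
time: 13.88
tcp_pos: [0.5678, 0.1872, 0.1946]
ee_rot: [0.711, 0.703, 0.0, 0.0]
contact_force: [0.1, -0.3, 0.8]
opening: 0.0001
gripper_force: 0.4
```

```bash
python3 look.py
```

```text
13.88 [0.5678 0.1872 0.1946] [ 0.1 -0.3  0.8]
pin [0.554 0.082 0.136] 0.72 -3.5
spider_tip [0.505 0.189 0.186] 0.58 -37.0
```

Emit:
servo_tool(
  steps=[
    [[-1,0,0.04,0.015,0,0,0],[-1,0,0.08,0.03,0,0,0],[-1,0,0.12,0.045,0,0,0],[-1,0,0.16,0.06,0,0,0]],
  ],
)

```text
time: 14.37
tcp_pos: [0.5718, 0.1872, 0.1931]
ee_rot: [0.711, 0.703, 0.0, 0.0]
contact_force: [-0.2, 0.1, 0.7]
opening: -0.0002
gripper_force: 0.4
```

```bash
python3 look.py
```

```text
14.37 [0.5718 0.1872 0.1931] [-0.2  0.1  0.7]
pin [0.554 0.082 0.136] 0.54 -1.7
spider_tip [0.507 0.189 0.189] 0.97 -34.3
```

Emit:
servo_tool(
  steps=[
    [[-1,0,0.04,0.015,0,0,0],[-1,0,0.08,0.03,0,0,0],[-1,0,0.12,0.05,0,0,0],[-1,0,0.16,0.07,0,0,0]],
  ],
)

```text
time: 14.85
tcp_pos: [0.5758, 0.1872, 0.1914]
ee_rot: [0.711, 0.703, 0.0, 0.0]
contact_force: [0.3, 0.5, 1.6]
opening: 0.0003
gripper_force: 0.3
```

```bash
python3 look.py
```

```text
14.85 [0.5758 0.1872 0.1914] [0.3 0.5 1.6]
```

```bash
python3 look.py
python3 - <<'E'
from h import *
robot.snapshot('top'); robot.snapshot('wrist')
for c in('top','wrist'): print([(np.round(d['centre'],3),round(d['confidence'],2)) for d in robot.place_of(c,'pin')])
E
```

```text
15.0 [0.5757 0.1872 0.1913] [0.3 0.2 1.2]
spider_tip [0.511 0.192 0.191] 0.79 -31.4
[(array([ 0.73 , -0.216,  0.004]), 0.68), (array([0.549, 0.085, 0.1  ]), 0.53)]
[]
```

Run:
```python
from h import *
old=cv2.imread('pics/s6.png').astype(int); new=save('scene','s7')[:,:,::-1].astype(int)
d=np.abs(old-new).sum(2)
for z in (.21,.2,.19,.178,.166):
    u,v=proj('scene',[.5525,.0859,z]).astype(int); print(z,(u,v),'diff',d[v-2:v+3,u-2:u+3].mean().round(), old[v,u],new[v,u])
for c in ('scene','top'):
    robot.snapshot(c)
    for f in (robot.place_of,robot.look_for): print(c,[(np.round(q['centre'],3),round(q['confidence'],2)) for q in f(c,'pin')[:3]])
```

```text
0.21 (np.int64(302), np.int64(199)) diff 123.0 [148 145 147] [196 207 206]
0.2 (np.int64(302), np.int64(203)) diff 81.0 [122 120 119] [135 145 143]
0.19 (np.int64(302), np.int64(207)) diff 87.0 [114 113 113] [137 134 134]
0.178 (np.int64(302), np.int64(212)) diff 74.0 [117 114 115] [146 141 143]
0.166 (np.int64(302), np.int64(216)) diff 37.0 [121 118 118] [122 118 118]
scene []
scene [(array([0.574, 0.017, 0.086]), 0.27)]
top [(array([0.55 , 0.084, 0.101]), 0.44)]
top [(array([0.548, 0.086, 0.181]), 0.61)]
```

The pin has dropped: its head is at z≈0.181 and its foot at 0.101, and the push force stayed under 2 N. I'll back off, go up and over to the pin.

Emit:
servo_tool(
  steps=[
    [[-1,0,-0.1,-0.4,0,0,0],[-1,0,-0.1,-1.8,0,0,0],[-1,0,-0.1,-2.8,0,0,0],[-1,0,-0.1,-2.8,0,0,0],[-1,-1,-0.2,-2.8,0,0,0]],
  ],
)

```text
time: 16.12
tcp_pos: [0.5702, 0.1677, 0.2642]
ee_rot: [0.709, 0.705, 0.003, -0.0]
contact_force: [-0.8, 1.4, 0.3]
opening: -0.0001
gripper_force: 0.0
```

Emit:
servo_tool(
  steps=[
    [[-1,-1.5,-0.4,0,0,0,0],[-1,-3.05,-0.68,0,0,0,0],[-1,-3.05,-0.68,0,0,0,0],[-1,-3.05,-0.68,0,0,0,0],[-1,-3.05,-0.68,0,0,0,0]],
  ],
)

```text
time: 16.53
tcp_pos: [0.5525, 0.0864, 0.2621]
ee_rot: [0.711, 0.703, 0.0, 0.0]
contact_force: [0.4, 1.4, 0.7]
opening: -0.0001
gripper_force: 0.0
```

```bash
python3 look.py
python3 - <<'E'
from h import *
print(rel([.5525,.0859,.186]))
robot.snapshot('wrist')
for c in('scene','wrist'): print([(np.round(d['centre'],3),round(d['confidence'],2)) for d in robot.look_for(c,'pin')])
E
```

```text
16.53 [0.5525 0.0864 0.2621] [0.4 1.4 0.7]
pin [0.549 0.082 0.098] 0.43 -166.4
spider_tip [0.514 0.189 0.191] 0.58 -29.8
[-7.27548436e-02  1.30170300e-03  3.02591166e+00]
[(array([0.556, 0.077, 0.178]), 0.71), (array([0.565, 0.182, 0.131]), 0.67)]
[(array([0.55 , 0.088, 0.182]), 0.68)]
```

Emit:
servo_tool(
  steps=[
    [[-1,-0.05,0,1.2,0,0,0],[-1,-0.05,0,2.4,0,0,0],[-1,-0.05,0,2.8,0,0,0],[-1,-0.05,0,2.9,0,0,0],[-1,-0.05,0,2.9,0,0,0]],
  ],
)

```text
time: 17.25
tcp_pos: [0.5524, 0.0853, 0.1889]
ee_rot: [0.711, 0.703, -0.0, -0.0]
contact_force: [-0.4, 0.9, 0.0]
opening: -0.0004
gripper_force: 0.0
```

Emit:
servo_tool(
  steps=[
    [[-1,0,0,0.07,0,0,0],[-1,0,0,0.14,0,0,0],[-1,0,0,0.2,0,0,0],[-1,0,0,0.26,0,0,0],[-1,0,0,0.3,0,0,0]],
  ],
)

```text
time: 17.67
tcp_pos: [0.5534, 0.085, 0.1826]
ee_rot: [0.711, 0.703, 0.001, 0.001]
contact_force: [-0.4, -1.1, 6.8]
opening: -0.0001
gripper_force: 3.5
```

Contact is at z≈0.184 with 6.8 N, so it's resting on the catch. I'll press on.

Emit:
servo_tool(
  steps=[
    [[-1,0,0,0.06,0,0,0],[-1,0,0,0.12,0,0,0],[-1,0,0,0.18,0,0,0],[-1,0,0,0.2,0,0,0],[-1,0,0,0.2,0,0,0]],
  ],
)

```text
time: 18.08
tcp_pos: [0.5535, 0.085, 0.1777]
ee_rot: [0.711, 0.703, 0.001, 0.001]
contact_force: [-0.1, -1.7, 6.8]
opening: 0.0002
gripper_force: 2.9
```

Emit:
servo_tool(
  steps=[
    [[-1,0,0,0.05,0,0,0],[-1,0,0,0.1,0,0,0],[-1,0,0,0.15,0,0,0],[-1,0,0,0.18,0,0,0],[-1,0,0,0.18,0,0,0]],
  ],
)

```text
time: 18.5
tcp_pos: [0.5541, 0.0851, 0.1745]
ee_rot: [0.711, 0.703, 0.001, 0.002]
contact_force: [-1.9, -1.3, 15.3]
opening: -0.0003
gripper_force: 7.3
```

The force rose to 15 N at z≈0.1745, so the head is on the block. I'll retreat and verify.

Emit:
servo_tool(
  steps=[
    [[-1,0,0,-0.4,0,0,0],[-1,0,0,-1.5,0,0,0],[-1,0,0,-3,0,0,0],[-1,0,0,-4.5,0,0,0],[-1,0,0,-5,0,0,0]],
  ],
)

```text
time: 18.92
tcp_pos: [0.5539, 0.0857, 0.3029]
ee_rot: [0.711, 0.703, 0.003, 0.002]
contact_force: [1.4, 1.0, -0.0]
opening: 0.0
gripper_force: 0.0
```

Emit:
servo_tool(
  steps=[
    [[-1,-1,-1,0,0,0,0],[-1,-2,-2,0,0,0,0],[-1,-2,-2,0,0,0,0]],
  ],
)

```text
time: 19.17
tcp_pos: [0.4992, 0.0311, 0.2974]
ee_rot: [0.713, 0.702, -0.001, 0.001]
contact_force: [1.3, -0.6, 0.3]
opening: -0.0
gripper_force: 0.0
```

```bash
python3 look.py
python3 - <<'E'
from h import *
im=save('scene','s9')
for c in('scene','top','wrist'):
    robot.snapshot(c); print(c,[(np.round(d['centre'],3),round(d['confidence'],2)) for d in robot.look_for(c,'pin')],[(np.round(d['centre'],3)) for d in robot.place_of(c,'pin')])
for n in ['beaker','bottle','tissue_box']: robot.snapshot('top'); print(n,[np.round(d['centre'],3) for d in robot.place_of('top',n)[:1]])
cv2.imwrite('pics/c9.png',cv2.resize(im[160:260,250:390][:,:,::-1],(770,550),interpolation=2))
E
```

```text
19.17 [0.4992 0.0311 0.2974] [ 1.3 -0.6  0.3]
spider_tip [0.51  0.19  0.188] 0.91 -33.2
scene [] []
top [(array([ 0.438, -0.291,  0.044]), 0.51)] [array([ 0.778,  0.098, -0.   ]), array([0.556, 0.083, 0.155])]
wrist [(array([0.551, 0.082, 0.173]), 0.64), (array([0.549, 0.189, 0.126]), 0.33)] []
beaker [array([ 0.729, -0.215,  0.002])]
bottle [array([ 0.782,  0.098, -0.001])]
tissue_box [array([ 0.361,  0.456, -0.002])]
```

View pics/c9.png

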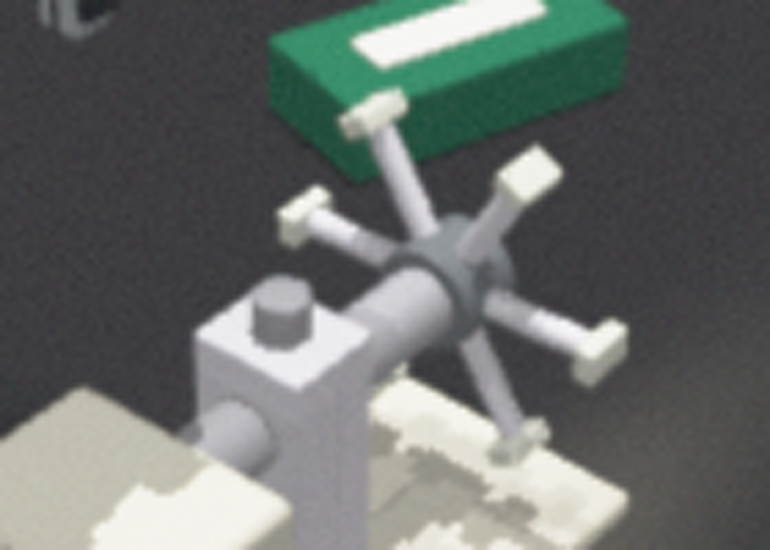

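The pin's head sits flat on the bearing block and the robot is clear. The beaker, bottle and tissue box are where they were.

```bash
python3 -c "
from plant import robot
print(robot.close_job())"
```

```text
the job is handed in; nothing more can be done
None
```

The rotator is locked: the pin dropped into the shaft, its head is pressed flat on the bearing block, the bystanders are unmoved, and I handed the job in after about 20 s of robot time.

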